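# Raise the weighing-hood window to its green mark and start the fan

## Robot

A 6-joint arm with a two-finger parallel gripper is mounted at the origin on the work surface. World frame = base frame: x ahead of the robot, y to its left, z up, the work surface at z = 0. Lengths are in mm, angles in rad, forces in N, time in s.
With the tool pointing down it reaches from about 300 to 850 mm from the base axis. Payload 5.4 kg.
Tool frame: the origin (TCP) lies on the front face of the gripper's body, between the roots of the fingers; the fingertips stand 73 mm ahead of it and the grasp point (between the pads) lies 54 mm ahead of it; z points along the fingers, y is the line along which they close (so a half turn about z gives the same grasp; the last joint's range is limited). The gripper opens to 85 mm and grips with 20 to 120 N. Pads are 22 mm wide; open, the fingers measure 114 mm over their backs; the gripper's body (76 mm by 85 mm) begins 54 mm behind the grasp point. The pads swing forward as they close: fully open they stand 13 mm farther back than shut.
Start: joints at [-1.43, 0.158, 1.597, -0, 1.386, -0.21], TCP at [197.574, -539.973, 303.899] pointing down, gripper open.
Joint ranges: [-2.91, 2.91], [-0.94, 2.29], [0.18, 2.7], [-1.29, 4.43], [0.17, 2.64], [-3, 3]. Speed limits (rad/s): [2.57, 2.57, 3.14, 3.14, 3.14, 3.14].

## Interface

Orientations are given as a rotation vector (axis times angle).
In Python, from station import r gives the robot as it stands.
- The arm moves only by the tool arm_command, never from a script. Its argument "motion" is a list of rows, each a list of 3 entries, a list of its own where there are three numbers: the turn, a rotation vector about the tool's x, y, z in rad, then the shift along the tool's x, y, z in cm, then the closure, from 0 (fully open) to 1 (shut). In form: [[[rx, ry, rz], [x, y, z], claw], ...]. A call has 1 to 20 rows; each row is the pose to reach, as a shift and turn from the pose commanded when the call began, along the tool's axes at that moment; what a row does not reach only later rows make up. A row lasts 1/12 s, in which the tool goes at most 41.7 mm and 7.16 degrees, less where a joint would pass 70% of its speed; a pose out of reach is approached as far as the arm can. A call with a gripper value outside its range is refused whole. The fingers move at their own pace and stop on an object; the grip force is fixed at half the most. Time passes only in rows, so rows that repeat a pose let the fingers close. It gives the time, the measured TCP pose, the force, the opening and the grip force at its end, in the units of the state.
- r.state(): the state, without advancing time (a new reading comes with each control period).
- r.get_image(name): name is "scene" or "top"; returns a dict with "frame" (384x512x3 uint8, blue, green, red), "intrinsics" (3x3 intrinsics, pixels), "k1" (the pictures are not rectified: a ray, as slopes to the right and down, at radius r is drawn at 1 + k1 r^2 times it, then the intrinsics apply), "eye" and "attitude" of the camera in the world. Camera axes: x right, y down, z forward; pixel columns grow to the right and rows downward; lengths in mm; the calibration is good to about 2 mm. A picture is of the moment at which its call begins. There is no depth.
- r.hand_in(): hands the job in; it is judged then, once.
Trained networks look in the newest picture that a camera, given by its name, has taken for a name from the list of things; names that differ only in an ending like _2 or _b are one class to them, and where a whole thing is asked for, a point or a joint stands for the part that bears it (a point fixed in the world has none). Each returns a list of dicts, best first, with "conf" (0 to 1); they miss things now and then, are a little off and sometimes report something else, mostly with a low value. They report only what shows in the picture. A call takes as long as a camera call.
- r.search_frame(target, camera): "xyz" ([x, y, z] in mm, in the coordinates of the camera as it stood for that picture, good to about 4 mm: the middle of the surface that is visible of it).
The state is a dict: "t": time; "q": joint angles; "dq": joint speeds; "joint_efforts": joint torques, N m; "tool_pos": TCP position; "tool_rot": TCP orientation; "wrist_force": force on the tool from outside, world axes, zero at the start; "ft_torque": the same for the moment, N m; "width": finger opening in mm; "finger_force": force on a finger pad.
Only numpy, scipy, OpenCV 4.12 (cv2) and the standard library are available. Lean on these libraries where they do the work, as an engineer would, in place of code of your own. Each camera call takes 0.05 s, during which the arm holds its last target. There are 200 camera calls.

## Task

Get the paint-weighing hood ready, using the fingertips only: from beneath its yellow lip, push the counterweighted window up until the lip stands level with the green flag, and leave it there; do not pinch the lip. Then press the green fan button right down with the fingertips and let go. Leave the red button and everything standing about alone.

Things in the scene. Friction and masses are not known exactly. Their poses are not given: they have to be found in the camera images.
- hood: clear-walled benchtop weighing hood, fixed, 450 wide (its y), 250 deep, two aluminium posts 530 tall at the front, clear roof at 340. Origin on the table under the middle of the window plane; x points into the hood (away from the robot), z up. The open front below the window faces -x.
- sash (a joint): height of the window above its bottom stop (m, 0 to 0.22, up positive); the lip's round edge is then 0.140 + this above the table. Window and lip weigh about 0.8 kg and are balanced by counterweights in the posts; friction holds the window wherever it is left, a push of about 3 to 6 N moves it slowly either way.
- lip_mid (a point): middle of the lip's round front edge (centre line of the 16 mm thick round bar, which runs 370 along the hood's y and has red end caps). The lip is a yellow ledge standing out from the window's foot: the bar's centre line is 55 in front of the window plane, joined to the window by a 6 mm thick flat plate at the same height; free space beneath and in front. Moves with the window; axes as the hood's.
- lip_bar: the lip itself: round edge bar and flat plate, yellow, moves with the window; origin in the window plane at the lip's height, in the middle.
- lip_top: black rubber strip, 34 x 360 x 4, on the upper side of the lip, behind the round edge; moves with the window; origin as lip_bar.
- green_flag_mark (a point): middle (by height) of the green flag, a fixed block 52 long (x) x 14 wide x 20 tall on the front of one of the hood's posts, left or right, just outside the lip's end. The lip is level with it when the lip bar's centre line lies within the 20 mm height of the block.
- orange_flag_mark (a point): the same for the orange flag on the other post (height for cleaning; not for this job).
- fan_start (a joint): travel of the green push button, 0 up, 0.006 m fully down; springs back; about 1.5 N starts it, 5 N takes it right down.
- fan_start_top (a point): middle of the top of the green button, a 38 mm round cap on a grey box 70 x 70 x 44 tall, fixed on the table beside the hood's front; the cap's top is 57 above the table and is pressed straight down.
- fan_stop (a joint): travel of the red push button on the other side of the hood (same make); leave it alone.
- fan_stop_top (a point): middle of the top of the red button.
- mixing_cup: blue cup, 76 across, 85 tall, on the scale inside the hood; bystander, loose, leave alone; origin: centre of the underside
- paint_bottle_a: white bottle, black cap, 80 across, 190 tall; bystander, loose, leave alone; origin: centre of the underside
- paint_bottle_b: white bottle, black cap, 64 across, 150 tall; bystander, loose, leave alone; origin: centre of the underside
- tint_jar: white jar, 56 across, 75 tall; bystander, loose, leave alone; origin: centre of the underside
- sample_tin: steel tin, 72 across, 70 tall; bystander, loose, leave alone; origin: centre of the underside
- spatula: spatula, 200 long, lying flat; bystander, loose, leave alone; origin: centre of the underside
- mouse: black computer mouse, 100 x 58 x 32; bystander, loose, leave alone; origin: centre of the underside

How it is judged:
By the outcome, as a careful person would: the job done as asked, in the order asked, and still so for the second after the job is handed in, with the robot touching nothing.
It also fails if it takes over 51 s, if anything falls off the work surface, if the arm or the gripper's body presses on something with over 40 N, if the wrist force passes 120 N, or if a joint passes its speed limit or range.

## Working session

There is one attempt and no reset: what is moved stays moved. The work goes in short steps, Python scripts to look and compute and a tool call to move; the robot and the scene stay as the last step left them, time stands still between calls to the robot, and variables do not carry over. Pictures are saved under pics/ and viewed, at most 10 in all, crops included, and the job is handed in when it is done.

Besides the shell and the picture viewer there is one more tool, called after "Request:" by a JSON object that holds its "api" and its "payload". arm_command: Moves the arm, as the interface text tells. Its arguments: {"type":"object","properties":{"motion":{"type":"array","items":{"type":"array"}}},"required":["motion"]}

```bash
mkdir -p pics
cat > h.py <<'E'
from station import r
import numpy as np, cv2
from scipy.spatial.transform import Rotation as R
def cam(n):
    im=r.get_image(n); a=np.array(im["attitude"],float)
    im["R"]=a if a.shape==(3,3) else R.from_rotvec(a).as_matrix()
    im["eye"]=np.array(im["eye"],float); return im
def world(im,p): return im["R"]@np.array(p)+im["eye"]
def ray(im,u,v):
    K=np.array(im["intrinsics"]);k=im["k1"]
    d=np.array([(u-K[0,2])/K[0,0],(v-K[1,2])/K[1,1]]);s=d.copy()
    for _ in range(30): s=d/(1+k*(s@s))
    return im["R"]@np.array([s[0],s[1],1])
def proj(im,P):
    K=np.array(im["intrinsics"]);c=im["R"].T@(np.array(P)-im["eye"]);s=c[:2]/c[2];s=s*(1+im["k1"]*(s@s))
    return K[:2,:2]@s+K[:2,2]
E
python3 - <<'E'
from h import *
for n in("scene","top"):
    im=cam(n); cv2.imwrite(f"pics/{n}0.png",im["frame"]); print(n,im["eye"],im["attitude"],im["intrinsics"],im["k1"])
    for t in["lip_mid","lip_bar","lip_top","green_flag_mark","orange_flag_mark","fan_start_top","fan_stop_top","hood","mixing_cup","paint_bottle_a","tint_jar","sample_tin","spatula","mouse"]:
        print(t,[(np.round(world(im,d["xyz"])).tolist(),round(d["conf"],2)) for d in r.search_frame(t,n)[:3]])
print(r.state())
E
```

```text
scene [ 109.08564186 -781.26066462 1093.42919099] [-2.26175698  0.51101143 -0.22381315] [[414.63814244   0.         252.79053272]
 [  0.         414.63814244 187.1821177 ]
 [  0.           0.           1.        ]] -0.08668485386124786
lip_mid [([595.0, -46.0, 177.0], 0.91)]
lip_bar [([594.0, -44.0, 173.0], 0.96), ([542.0, -329.0, 55.0], 0.62)]
lip_top [([616.0, -29.0, 174.0], 0.68), ([386.0, 66.0, 69.0], 0.43)]
green_flag_mark [([634.0, -224.0, 283.0], 0.75)]
orange_flag_mark [([601.0, 201.0, 304.0], 0.73)]
fan_start_top []
fan_stop_top [([540.0, -336.0, 54.0], 0.41)]
hood [([667.0, -95.0, 307.0], 0.95)]
mixing_cup []
paint_bottle_a [([453.0, 483.0, 98.0], 0.85)]
tint_jar [([384.0, 66.0, 71.0], 0.67)]
sample_tin [([390.0, -145.0, 69.0], 0.91)]
spatula []
mouse []
top [ 396.61381563   93.65138408 1508.28517516] [-2.16768995  2.14003691 -0.12138736] [[469.68237153   0.         250.32182087]
 [  0.         469.68237153 191.17423874]
 [  0.           0.           1.        ]] 0.021473828014788476
lip_mid [([598.0, -3.0, 168.0], 0.79), ([619.0, -8.0, 173.0], 0.16)]
lip_bar [([592.0, -5.0
[... 599 characters left out ...]
0, 222.0, 31.0], 0.55)]
{'t': 1.5, 'q': array([-1.43006851e+00,  1.58381572e-01,  1.59700316e+00,  3.22851882e-05,
        1.38618073e+00, -2.10091663e-01]), 'dq': array([ 0.00081106,  0.0007664 ,  0.00027485,  0.00039952,  0.00071913,
       -0.00034697]), 'joint_efforts': array([-5.41971021e-04, -3.96003270e+01, -3.31695485e+01, -2.61816986e-04,
        7.20789212e-04,  3.35122671e-06]), 'tool_pos': array([ 197.59894411, -539.96925685,  303.90792125]), 'tool_rot': array([3.09335907e+00, 5.48230279e-01, 4.83405439e-05]), 'wrist_force': array([ 0.28269624, -0.79777302, -0.15787992]), 'ft_torque': array([-0.02683588, -0.03964491, -0.06581405]), 'finger_force': 0.0, 'width': 85.38921216584158}
```

View pics/scene0.png

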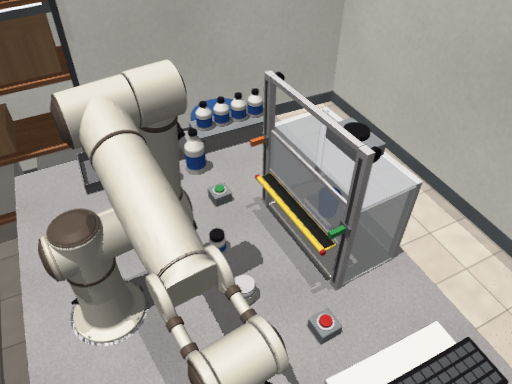

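View pics/top0.png

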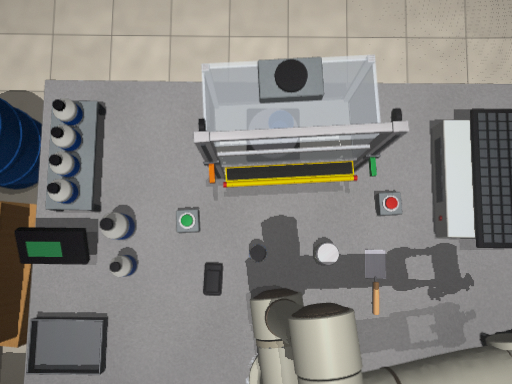

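The scene view shows the lip from (258,178) to (325,250), the green flag at (337,230), the orange flag at (258,141), the green button at (220,189) and the red button at (325,321). In the top view, the lip runs from (225,184) to (356,179). The green flag is at (373,166), the green button at (187,219), the jar at (258,252), the tin at (327,252) and the mouse at (213,278).

```bash
cat >> h.py <<'E'
def tri(a,pa,b,pb):
    da,db=ray(a,*pa),ray(b,*pb);da/=np.linalg.norm(da);db/=np.linalg.norm(db)
    s=np.linalg.lstsq(np.c_[da,-db],b["eye"]-a["eye"],rcond=None)[0]
    A=a["eye"]+s[0]*da;B=b["eye"]+s[1]*db; return np.round((A+B)/2,1),round(float(np.linalg.norm(A-B)),1)
def blobs(im,lo,hi,amin=6):
    m=cv2.inRange(cv2.cvtColor(im["frame"],cv2.COLOR_BGR2HSV),lo,hi)
    n,_,st,c=cv2.connectedComponentsWithStats(m)
    return [(np.round(c[i],1).tolist(),st[i].tolist()) for i in range(1,n) if st[i,4]>=amin]
E
python3 - <<'E'
from h import *
for n in("scene","top"):
    im=cam(n);print(n)
    for k,lo,hi in(("green",(50,120,60),(75,255,255)),("yellow",(22,150,100),(33,255,255)),("red",(0,170,80),(5,255,255)),("red2",(172,170,80),(180,255,255)),("orange",(7,180,100),(18,255,255))):
        print(k,blobs(im,lo,hi))
E
```

```text
scene
green [([219.2, 188.1], [215, 185, 9, 7, 50]), ([336.3, 231.6], [328, 225, 18, 14, 137])]
yellow [([292.5, 215.4], [257, 177, 79, 74, 610])]
red [([322.2, 252.1], [320, 250, 6, 5, 21]), ([325.4, 320.5], [320, 315, 12, 12, 116])]
red2 []
orange [([256.5, 139.8], [251, 137, 14, 9, 49])]
top
green [([372.8, 165.8], [370, 157, 7, 19, 95]), ([186.2, 220.0], [181, 215, 11, 11, 98]), ([43.5, 248.9], [25, 241, 38, 16, 524])]
yellow [([289.4, 177.0], [225, 161, 129, 26, 1131])]
red [([355.0, 177.5], [354, 176, 3, 4, 12]), ([224.5, 184.0], [224, 182, 2, 5, 10]), ([391.0, 202.4], [386, 197, 11, 11, 95])]
red2 []
orange [([211.5, 172.9], [209, 164, 6, 19, 100])]
```

Run:
```python
from h import *
s,t=cam("scene"),cam("top")
cv2.imwrite("pics/crop.png",cv2.resize(s["frame"][125:265,235:365],None,fx=4.2,fy=4.2,interpolation=cv2.INTER_CUBIC))
for k,a,b in(("capR",(322.2,252.1),(355,177.5)),("capL",(257.8,177.5),(224.5,184)),("gflag",(336.3,231.1),(372.8,165.8)),("oflag",(257.5,140),(211.5,172.9)),("gbtn",(219.4,188),(186.2,220)),("rbtn",(325.4,320.5),(391,202.4))):
    print(k,tri(s,a,t,b))
for k,p,z in(("gbtn",(186.5,220),57),("rbtn",(391,202.4),57),("jar",(258,252),75),("tin",(327,252),70),("capR",(355,177.5),170),("capL",(224.5,184),170)):
    d=ray(t,*p);print(k,np.round(t["eye"]+d*(z-t["eye"][2])/d[2]))
print(r.state()["t"])
```

```text
capR (array([ 604.7, -193.2,  168. ]), 0.8)
capL (array([582.8, 182.2, 162.7]), 2.4)
gflag (array([ 619.6, -217.5,  274.8]), 0.3)
oflag (array([592.8, 207.4, 300.7]), 2.9)
gbtn (array([484.2, 306.2,  50.7]), 3.0)
rbtn (array([ 546.1, -328.9,   48.7]), 0.5)
gbtn [482. 305.  57.]
rbtn [ 545. -326.   57.]
jar [387.  83.  75.]
tin [ 390. -126.   70.]
capR [ 604. -193.  170.]
capL [581. 182. 170.]
1.7
```

View pics/crop.png

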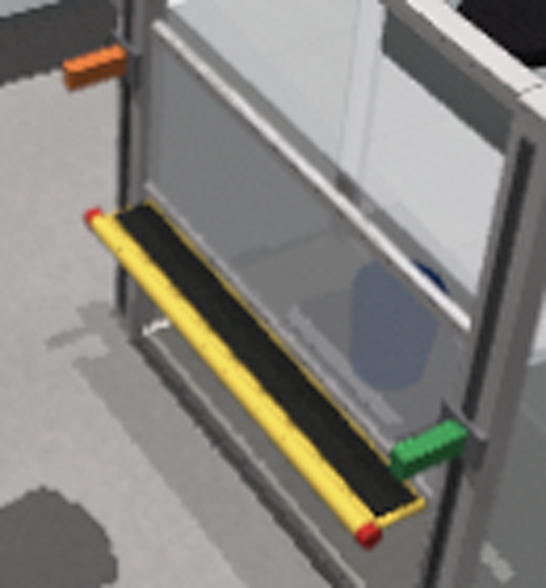

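Request:
{"api": "arm_command", "payload": {"motion": [[[0, 0, 0], [0, 0, -3], 1], [[0, 0, 0], [0, 0, -6], 1], [[0.12, 0, 0], [0, 0, -6], 1], [[0.24, 0, 0], [0, 0, -6], 1], [[0.24, 0, 0], [0, 0, -6], 1]]}}

```text
t: 2.12
tool_pos: [197.7, -541.1, 362.1]
tool_rot: [-2.855, -0.506, 0.062]
wrist_force: [-0.1, -0.3, -1.4]
width: 25.4
finger_force: 0.0
```

The crop shows the lip near z 170, about 105 mm below the green flag, with the orange flag higher on the left post. Next I'll fit a kinematic model to find a feasible forward-pointing posture.

Run:
```python
from h import *
st=r.state();q=st["q"];print(np.round(q,3).tolist())
Z=lambda a:R.from_euler('z',a);Y=lambda a:R.from_euler('y',a)
for s in(1,-1):
    M=Z(q[0])*Y(q[1]+q[2])*Z(s*q[3])*Y(q[4])*Z(q[5]+np.pi/2)
    print(s,M.as_rotvec(),st["tool_rot"],(M.inv()*R.from_rotvec(st["tool_rot"])).magnitude())
M=R.from_rotvec(st["tool_rot"]).as_matrix();print(M.round(2))
```

```text
[-1.411, 0.279, 1.356, -0.046, 1.748, -0.194]
1 [-2.85486464 -0.50586626  0.06171423] [-2.85486464 -0.50586626  0.06171423] 5.274301137340448e-16
-1 [-2.8548247  -0.51362912 -0.0738209 ] [-2.85486464 -0.50586626  0.06171423] 0.09293814200937471
[[ 0.94  0.33 -0.08]
 [ 0.34 -0.91  0.23]
 [ 0.   -0.24 -0.97]]
```

```bash
cat >> h.py <<'E'
def frame(yaw,el):  # tool x up-ish, z forward with elevation el
    z=np.array([np.cos(yaw)*np.cos(el),np.sin(yaw)*np.cos(el),np.sin(el)]);y=np.array([np.sin(yaw),-np.cos(yaw),0])
    return R.from_matrix(np.c_[np.cross(y,z),y,z])
def row(p,Rt):
    st=r.state();R0=R.from_rotvec(st["tool_rot"])
    return np.round((R0.inv()*Rt).as_rotvec(),3).tolist(),np.round(R0.inv().apply(np.array(p)-st["tool_pos"])/10,2).tolist()
E
python3 - <<'E'
from h import *
np.save("s0.npy",r.state()["q"])
for el in(-1.0,-.6): print(row([250,-450,400],frame(.06,el)))
E
```

```text
([-0.32, 0.599, 0.212], [8.04, -7.48, -2.03])
([-0.366, 0.994, 0.148], [8.04, -7.48, -2.03])
```

Request:
{"api": "arm_command", "payload": {"motion": [[[-0.05, 0.1, 0.03], [1.5, -1.3, -0.4], 1], [[-0.1, 0.2, 0.07], [3, -2.6, -0.8], 1], [[-0.15, 0.3, 0.1], [4.5, -3.9, -1.2], 1], [[-0.21, 0.4, 0.14], [6, -5.2, -1.6], 1], [[-0.27, 0.5, 0.18], [7, -6.5, -2], 1], [[-0.32, 0.6, 0.21], [8, -7.5, -2], 1], [[-0.33, 0.7, 0.2], [8, -7.5, -2], 1], [[-0.34, 0.8, 0.18], [8, -7.5, -2], 1], [[-0.35, 0.9, 0.16], [8, -7.5, -2], 1], [[-0.37, 1.0, 0.15], [8, -7.5, -2], 1], [[-0.37, 1.0, 0.15], [8, -7.5, -2], 1]]}}

```text
t: 3.03
tool_pos: [248.3, -447.9, 398.3]
tool_rot: [-2.752, -0.073, -1.469]
wrist_force: [0.2, 1.0, 0.1]
width: -0.2
finger_force: 0.0
```

```bash
cat >> h.py <<'E'
Z=lambda a:R.from_euler('z',a);Y=lambda a:R.from_euler('y',a)
def basis(q):
    q1=Z(q[0]);A=q1*Y(q[1]);B=A*Y(q[2]);W=B*Z(q[3])*Y(q[4]);e=np.eye(3)
    return np.c_[q1.apply(e[0]),q1.apply(e[1]),e[2],A.apply(e[2]),B.apply(e[0]),B.apply(e[2]),W.apply(e[2])],W*Z(q[5]+np.pi/2)
E
python3 - <<'E'
from h import *
Q0=[-1.43006851e+00,  1.58381572e-01,  1.59700316e+00,  3.22851882e-05,1.38618073e+00, -2.10091663e-01];P0=[197.59894411, -539.96925685,  303.90792125]
st=r.state();print(np.round(st["q"],3))
data=[(Q0,P0),(np.load("s0.npy"),[197.7,-541.1,362.1]),(st["q"],st["tool_pos"])]
A=np.vstack([basis(q)[0] for q,_ in data]);b=np.concatenate([p for _,p in data])
x,res,rk,sv=np.linalg.lstsq(A,b,rcond=None);print(x.round(1),rk,sv.round(2),np.abs(A@x-b).max())
E
```

```text
[-1.714 -0.14   1.915  0.955  1.613 -0.281]
[1.000e-01 1.199e+02 2.979e+02 3.857e+02 4.760e+01 5.189e+02 2.328e+02] 7 [3.36 2.45 1.78 0.69 0.29 0.07 0.04] 0.0009854134536624315
```

```bash
cat >> h.py <<'E'
from scipy.optimize import least_squares
X=np.array([.1,119.9,297.9,385.7,47.6,518.9,232.8])
LO=np.array([-2.91,-.94,.18,-1.29,.17,-3]);HI=np.array([2.91,2.29,2.7,4.43,2.64,3])
def ik(p,Rt,q0):
    f=lambda q:np.r_[(basis(q)[0]@X-p)/100,(Rt.inv()*basis(q)[1]).as_rotvec()]
    s=least_squares(f,np.clip(q0,LO+.01,HI-.01),bounds=(LO,HI));return s.x,np.abs(s.fun).max()
def elbow(q): B=basis(q)[0];return (B[:,:4]@X[:4]).round(),(B[:,:6]@X[:6]).round()
E
python3 - <<'E'
from h import *
q0=r.state()["q"]
seeds=[q0,[-.8,.3,2,1.5,1.5,0],[-.2,0,2.3,2.8,1,0],[0,0,2.3,3.1,1,0],[-.3,.3,2,3.1,1,-3],[-1,.3,2,1.5,1,1.5]]
for yaw in(.06,.4,-.4):
  for el in(0,.25):
    for z in(125,255):
        d=np.array([np.cos(yaw)*np.cos(el),np.sin(yaw)*np.cos(el),0]);p=np.array([593.5,-5,0])-55*d;p[2]=z
        best=None;out=set()
        for s in seeds:
            q,e=ik(p,frame(yaw,el),s)
            if e<1e-3: out.add(tuple(q.round(2)))
        print(yaw,el,z,[(o,*[v.tolist() for v in elbow(o)]) for o in list(out)[:4]])
E
```

```text
0.06 0 125 [((np.float64(-0.47), np.float64(0.5), np.float64(2.36), np.float64(2.59), np.float64(1.33), np.float64(-1.42)), [219.0, 23.0, 636.0], [307.0, -21.0, 125.0])]
0.06 0 255 [((np.float64(-0.47), np.float64(-0.04), np.float64(2.48), np.float64(2.48), np.float64(0.99), np.float64(-1.17)), [41.0, 114.0, 683.0], [307.0, -21.0, 256.0])]
0.06 0.25 125 [((np.float64(-0.46), np.float64(0.72), np.float64(2.26), np.float64(2.64), np.float64(1.68), np.float64(-1.49)), [281.0, -6.0, 588.0], [314.0, -22.0, 68.0])]
0.06 0.25 255 [((np.float64(-0.46), np.float64(0.22), np.float64(2.42), np.float64(2.63), np.float64(1.38), np.float64(-1.32)), [129.0, 70.0, 674.0], [315.0, -22.0, 196.0])]
0.4 0 125 [((np.float64(-0.69), np.float64(0.54), np.float64(2.26), np.float64(2.02), np.float64(1.42), np.float64(-1.26)), [229.0, -34.0, 629.0], [329.0, -116.0, 124.0])]
0.4 0 255 [((np.float64(-0.69), np.float64(0.08), np.float64(2.37), np.float64(1.95), np.float64(1.27), np.float64(-0.93)), [100.0, 73.0, 682.0], [327.0, -115.0, 252.0])]
0.4 0.25 125 [((np.float64(-0.67), np.float64(0.74), np.float64(2.17
[... 268 characters left out ...]
, 196.0])]
-0.4 0 125 [((np.float64(-0.04), np.float64(0.53), np.float64(2.27), np.float64(3.52), np.float64(1.25), np.float64(-1.69)), [200.0, 112.0, 631.0], [329.0, 107.0, 126.0])]
-0.4 0 255 [((np.float64(-0.04), np.float64(0.07), np.float64(2.37), np.float64(3.6), np.float64(0.92), np.float64(-1.86)), [32.0, 119.0, 683.0], [330.0, 107.0, 256.0])]
-0.4 0.25 125 [((np.float64(-0.05), np.float64(0.74), np.float64(2.17), np.float64(3.48), np.float64(1.6), np.float64(-1.65)), [266.0, 107.0, 583.0], [339.0, 103.0, 67.0])]
-0.4 0.25 255 [((np.float64(-0.05), np.float64(0.28), np.float64(2.32), np.float64(3.49), np.float64(1.32), np.float64(-1.75)), [113.0, 114.0, 669.0], [339.0, 103.0, 199.0])]
```

Run:
```python
from h import *
from scipy.spatial.transform import Slerp
st=r.state();q=st["q"];p=st["tool_pos"];R0=R.from_rotvec(st["tool_rot"])
for P,yaw,el in(([330,-300,400],.06,-.3),([470,-12,330],.06,0),([470,-12,128],.06,0),([538,-8,128],.06,0),([538,-8,270],.06,0)):
    Rt=frame(yaw,el);S=Slerp([0,1],R.concatenate([R0,Rt]))
    for a in np.linspace(.1,1,10):
        qn,e=ik(p+(np.array(P)-p)*a,S(a),q)
        if e>1e-3 or abs(qn-q).max()>.25: print("warn",a,e,(qn-q).round(2))
        q=qn
    print(P,q.round(2),*elbow(q)); p=np.array(P,float);R0=Rt
print(row([330,-300,400],frame(.06,-.3)),row([470,-12,330],frame(.06,0)))
```

```text
[330, -300, 400] [-1.61 -0.5   2.31  1.26  1.59 -0.25] [127. 180. 637.] [ 108. -313.  469.]
warn 0.7000000000000001 0.003123398900986686 [ 0.12 -0.    0.03  0.06 -0.11 -0.03]
warn 0.8 0.020318664253820912 [ 0.13  0.05  0.    0.08 -0.11 -0.07]
warn 0.9 0.021199838547549917 [ 0.15  0.07  0.    0.15 -0.12 -0.14]
[470, -12, 330] [-0.63 -0.67  2.69  2.06  0.81 -0.65] [-121.  238.  601.] [238. -26. 330.]
[470, -12, 128] [-0.63  0.44  2.53  2.44  1.44 -1.46] [203.  -0. 647.] [238. -26. 128.]
[538, -8, 128] [-0.47  0.49  2.37  2.59  1.32 -1.42] [215.  25. 639.] [306. -22. 128.]
[538, -8, 270] [-0.47 -0.1   2.49  2.46  0.94 -1.13] [ 21. 124. 682.] [306. -22. 270.]
([0.01, 0.29, -0.001], [5.14, -14.36, 7.28]) ([0.01, 0.59, 0.001], [8.01, -42.43, 23.95])
```

Run:
```python
from h import *
from scipy.spatial.transform import Slerp
st=r.state();q=st["q"];p=st["tool_pos"];R0=R.from_rotvec(st["tool_rot"])
for P,yaw,el in(([420,-280,300],.06,-.2),([475,-12,190],.06,0),([475,-12,128],.06,0)):
    Rt=frame(yaw,el);S=Slerp([0,1],R.concatenate([R0,Rt]))
    for a in np.linspace(.1,1,10):
        qn,e=ik(p+(np.array(P)-p)*a,S(a),q)
        if e>1e-3 or abs(qn-q).max()>.25: print("warn",a,e,(qn-q).round(2))
        q=qn
    print(P,q.round(2),*elbow(q)); p=np.array(P,float);R0=Rt
    print(row(P,Rt))
```

```text
[420, -280, 300] [-1.34 -0.19  2.36  1.5   1.32 -0.57] [100.  99. 677.] [ 192. -294.  346.]
([0.01, 0.39, -0.0], [1.9, -15.93, 20.39])
[475, -12, 190] [-0.62  0.1   2.61  2.41  1.24 -1.29] [102.  75. 682.] [243. -26. 190.]
([0.01, 0.59, 0.001], [-3.35, -42.46, 32.16])
[475, -12, 128] [-0.62  0.44  2.52  2.45  1.43 -1.45] [203.   2. 647.] [243. -26. 128.]
([0.01, 0.59, 0.001], [-8.5, -42.48, 35.61])
```

Request:
{"api": "arm_command", "payload": {"motion": [[[0.0, 0.05, 0], [0.3, -2, 2.5], 1], [[0.0, 0.1, 0], [0.5, -4, 5.1], 1], [[0.0, 0.15, 0], [0.7, -6, 7.7], 1], [[0.0, 0.2, 0], [1, -8, 10.2], 1], [[0.0, 0.25, 0], [1.2, -10, 12.8], 1], [[0.0, 0.3, 0], [1.4, -12, 15.3], 1], [[0.01, 0.35, 0], [1.7, -14, 17.9], 1], [[0.01, 0.39, 0], [1.9, -15.9, 20.4], 1], [[0.01, 0.42, 0], [1.3, -18.9, 21.7], 1], [[0.01, 0.44, 0], [0.7, -21.9, 23], 1], [[0.01, 0.46, 0], [0.1, -24.9, 24.3], 1], [[0.01, 0.48, 0], [-0.5, -27.9, 25.6], 1], [[0.01, 0.5, 0], [-1.1, -30.9, 26.9], 1], [[0.01, 0.52, 0], [-1.7, -33.9, 28.2], 1], [[0.01, 0.55, 0], [-2.2, -36.9, 29.6], 1], [[0.01, 0.57, 0], [-2.8, -39.9, 30.9], 1], [[0.01, 0.59, 0], [-3.4, -42.5, 32.2], 1], [[0.01, 0.59, 0], [-3.4, -42.5, 32.2], 1], [[0.01, 0.59, 0], [-3.4, -42.5, 32.2], 1]]}}

```text
t: 4.62
tool_pos: [472.8, -8.5, 188.2]
tool_rot: [-2.194, -0.081, -2.177]
wrist_force: [1.5, -0.1, 1.1]
width: -0.2
finger_force: 0.0
```

Request:
{"api": "arm_command", "payload": {"motion": [[[0, 0, 0], [-2, 0, 0], 1], [[0, 0, 0], [-4, 0, 0], 1], [[0, 0, 0], [-6.2, 0, 0], 1], [[0, 0, 0], [-6.2, 0, 0], 1], [[0, 0, 0], [-6.2, 0, 0], 1], [[0, 0, 0], [-6.2, 0, 0], 1]]}}

```text
t: 5.12
tool_pos: [474.0, -13.4, 130.1]
tool_rot: [-2.191, -0.078, -2.192]
wrist_force: [-0.7, -0.3, -0.2]
width: 0.4
finger_force: 0.0
```

Run:
```python
from h import *
s,t=cam("scene"),cam("top")
st=r.state();print(st["tool_pos"],R.from_rotvec(st["tool_rot"]).as_matrix().round(3).tolist())
tip=st["tool_pos"]+73*R.from_rotvec(st["tool_rot"]).as_matrix()[:,2]
print(tip,proj(s,tip),proj(t,tip))
a=cv2.resize(s["frame"][130:290,180:370],None,fx=3,fy=3);b=cv2.resize(t["frame"][130:290,200:400][:,:],None,fx=3,fy=3)
cv2.imwrite("pics/a1.png",cv2.resize(np.hstack([a,b]),(780,320)))
```

```text
[473.99282428 -13.10793198 130.63118966] [[-0.002, 0.065, 0.998], [0.008, -0.998, 0.065], [1.0, 0.008, 0.002]]
[546.83830866  -8.3625683  130.76130058] [273.54761943 224.27968491] [289.70288619 197.97620133]
```

View pics/a1.png

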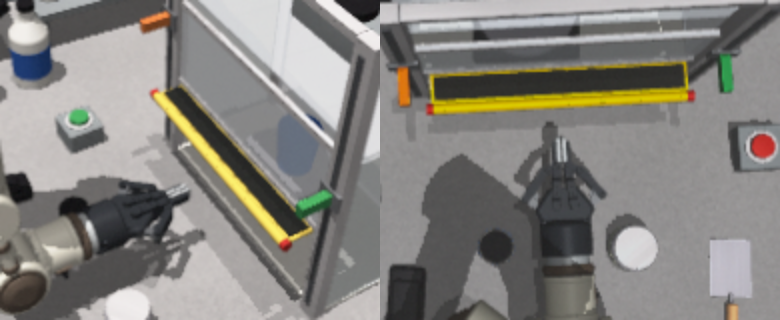

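The picture shows the closed fingers lying flat in front of the lip's middle, with the jar and tin clear on both sides. I'll slide under the lip.

Request:
{"api": "arm_command", "payload": {"motion": [[[0, 0, 0], [0, 0, 1.5], 1], [[0, 0, 0], [0, 0, 3], 1], [[0, 0, 0], [0, 0, 4.5], 1], [[0, 0, 0], [0, 0, 6], 1], [[0, 0, 0], [0, 0, 6.6], 1], [[0, 0, 0], [0, 0, 6.6], 1], [[0, 0, 0], [0.8, 0, 6.6], 1], [[0, 0, 0], [1.2, 0, 6.6], 1], [[0, 0, 0], [1.2, 0, 6.6], 1], [[0, 0, 0], [1.2, 0, 6.6], 1]]}}

```text
t: 6.05
tool_pos: [538.6, -7.9, 140.3]
tool_rot: [-2.193, -0.077, -2.188]
wrist_force: [-1.0, -0.1, 0.0]
width: 0.1
finger_force: 0.0
```

Not touching yet, so I'll raise slowly in small steps.

Request:
{"api": "arm_command", "payload": {"motion": [[[0, 0, 0], [0.2, 0, 0], 1], [[0, 0, 0], [0.4, 0, 0], 1], [[0, 0, 0], [0.6, 0, 0], 1], [[0, 0, 0], [0.8, 0, 0], 1], [[0, 0, 0], [1.0, 0, 0], 1], [[0, 0, 0], [1.2, 0, 0], 1], [[0, 0, 0], [1.4, 0, 0], 1], [[0, 0, 0], [1.6, 0, 0], 1], [[0, 0, 0], [1.8, 0, 0], 1], [[0, 0, 0], [2.0, 0, 0], 1], [[0, 0, 0], [2.0, 0, 0], 1], [[0, 0, 0], [2.0, 0, 0], 1]]}}

```text
t: 7.05
tool_pos: [539.1, -7.6, 160.2]
tool_rot: [-2.192, -0.077, -2.189]
wrist_force: [-0.2, -0.5, 0.2]
width: -0.2
finger_force: 0.2
```

```bash
cat >> h.py <<'E'
def caps():
    s,t=cam("scene"),cam("top");o=[]
    for im in(s,t):
        o.append([b[0] for b in blobs(im,(0,170,80),(5,255,255)) if b[1][4]<40])
    return s,t,o
E
python3 - <<'E'
from h import *
s,t,o=caps();print(o);st=r.state();print(st["tool_pos"],st["wrist_force"])
a=cv2.resize(s["frame"][130:290,200:360],(500,500),interpolation=cv2.INTER_CUBIC);cv2.imwrite("pics/a2.png",a)
E
```

```text
[[[322.5, 249.7]], [[355.9, 176.9], [224.1, 183.5]]]
[539.12800378  -7.61199468 160.181389  ] [-0.41652587  0.71151627  0.14088121]
```

View pics/a2.png

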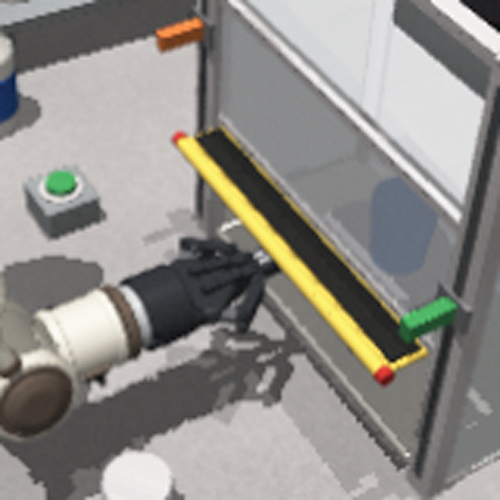

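The lip has begun to rise: its right cap moved from row 252.1 to 249.7. I'll fit the flag's height from its silhouettes.

```bash
cat >> h.py <<'E'
def hullc(im,c,yaw=.06,L=(52,14,20)):
    P=[np.array(c)+Z(yaw).apply(np.array(k)*np.array(L)/2) for k in np.ndindex(2,2,2) for k in [np.array(k)*2-1]]
    h=cv2.convexHull(np.array([proj(im,p) for p in P],np.float32));m=cv2.moments(h);return np.array([m["m10"],m["m01"]])/m["m00"],m["m00"]
def flagz():
    s,t=cam("scene"),cam("top");O=[]
    for im in(s,t):
        b=min(blobs(im,(45,90,40),(80,255,255),40),key=lambda b:abs(b[0][0]-(336 if im is s else 373)));O.append(b)
    f=lambda c:np.r_[hullc(s,c)[0]-O[0][0],hullc(t,c)[0]-O[1][0]]
    q=least_squares(f,[620,-217,277]);return q.x.round(1),q.fun.round(2),[b[1][4] for b in O],hullc(s,q.x)[1],hullc(t,q.x)[1]
E
python3 - <<'E'
from h import *
print(flagz())
s,t,o=caps();
R_=max(o[1]);print(o,tri(s,o[0][0],t,R_),r.state()["t"])
E
```

```text
(array([ 619.3, -217. ,  277. ]), array([-0.1 , -1.04,  0.01, -0.21]), [150, 103], 170.45374384336174, 148.01607260177843)
[[[322.5, 249.7]], [[355.9, 176.9], [224.1, 183.5]]] (array([ 604.5, -193.3,  179. ]), 0.2) 7.35
```

Request:
{"api": "arm_command", "payload": {"motion": [[[0, 0, 0], [0.4, 0, 0], 1], [[0, 0, 0], [0.9, 0, 0], 1], [[0, 0, 0], [1.4, 0, 0], 1], [[0, 0, 0], [1.9, 0, 0], 1], [[0, 0, 0], [2.4, 0, 0], 1], [[0, 0, 0], [2.9, 0, 0], 1], [[0, 0, 0], [3.4, 0, 0], 1], [[0, 0, 0], [3.9, 0, 0], 1], [[0, 0, 0], [4.4, 0, 0], 1], [[0, 0, 0], [4.9, 0, 0], 1], [[0, 0, 0], [5.4, 0, 0], 1], [[0, 0, 0], [5.9, 0, 0], 1], [[0, 0, 0], [6.4, 0, 0], 1], [[0, 0, 0], [6.9, 0, 0], 1], [[0, 0, 0], [7.4, 0, 0], 1], [[0, 0, 0], [7.8, 0, 0], 1], [[0, 0, 0], [8.1, 0, 0], 1], [[0, 0, 0], [8.3, 0, 0], 1], [[0, 0, 0], [8.3, 0, 0], 1], [[0, 0, 0], [8.3, 0, 0], 1]]}}

```text
t: 9.02
tool_pos: [539.6, -7.2, 243.7]
tool_rot: [-2.191, -0.078, -2.19]
wrist_force: [0.6, 0.1, -0.0]
width: -0.2
finger_force: 0.0
```

Run:
```python
from h import *
s,t,o=caps();st=r.state();print(st["tool_pos"],st["wrist_force"],o)
R_=max(o[1]);print([tri(s,b,t,R_) for b in o[0]])
a=cv2.resize(s["frame"][100:290,200:390],(400,400),interpolation=cv2.INTER_CUBIC);b=cv2.resize(t["frame"][120:260,190:400],(400,400*140//210),interpolation=cv2.INTER_CUBIC)
b=cv2.copyMakeBorder(b,0,400-b.shape[0],0,0,cv2.BORDER_CONSTANT);cv2.imwrite("pics/a3.png",np.hstack([a,b]))
```

```text
[539.57960729  -7.30627077 243.41542405] [-0.12760089  0.18923978 -0.39733193] [[[325.6, 230.1]], [[362.7, 171.9], [222.0, 179.0]]]
[(array([ 604.4, -193.2,  262. ]), 1.8)]
```

View pics/a3.png

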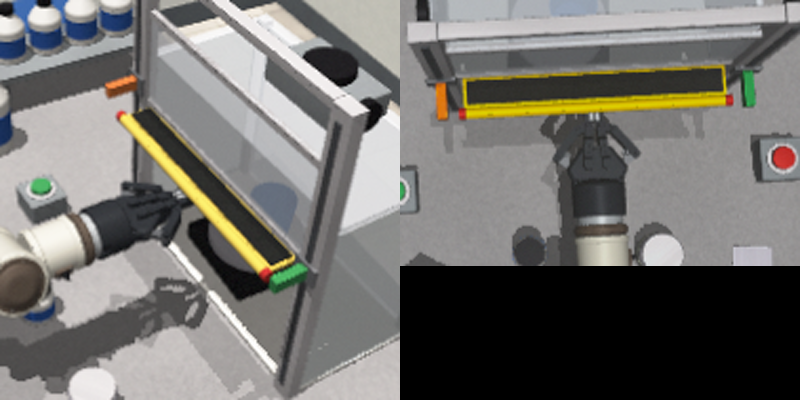

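The lip has reached about z 262, just below the green flag, with cap R at (325.6,230.1) in the scene. It needs 15 mm more.

Request:
{"api": "arm_command", "payload": {"motion": [[[0, 0, 0], [0.3, 0, 0], 1], [[0, 0, 0], [0.6, 0, 0], 1], [[0, 0, 0], [0.9, 0, 0], 1], [[0, 0, 0], [1.2, 0, 0], 1], [[0, 0, 0], [1.4, 0, 0], 1], [[0, 0, 0], [1.5, 0, 0], 1], [[0, 0, 0], [1.5, 0, 0], 1], [[0, 0, 0], [1.5, 0, 0], 1]]}}

```text
t: 9.78
tool_pos: [539.3, -7.2, 258.3]
tool_rot: [-2.192, -0.077, -2.189]
wrist_force: [-0.1, 0.4, 0.3]
width: 0.0
finger_force: 0.2
```

Run:
```python
from h import *
s,t,o=caps();st=r.state();print(st["tool_pos"],o)
R_=max(o[1]);print([tri(s,b,t,R_) for b in o[0]]);print(flagz())
for n,im in(("scene",s),("top",t)):
    for k in("lip_mid","green_flag_mark"):
        print(n,k,[world(im,d["xyz"]).round() for d in r.search_frame(k,n)[:1]])
b=cv2.resize(t["frame"][150:200,335:385],(400,400),interpolation=cv2.INTER_CUBIC);a=cv2.resize(s["frame"][200:260,300:360],(400,400),interpolation=cv2.INTER_CUBIC)
cv2.imwrite("pics/a4.png",np.hstack([a,b]))
```

```text
[539.41813824  -7.19274552 258.26619941] [[[326.7, 226.4]], [[364.0, 171.0], [221.9, 178.8]]]
[(array([ 604.9, -193.6,  276.6]), 0.6)]
(array([ 617.2, -217.1,  276.9]), array([-0.57, -0.62,  0.05,  0.6 ]), [155, 103], 170.72670894511975, 147.99595134146512)
scene lip_mid []
scene green_flag_mark [array([ 635., -226.,  285.])]
top lip_mid [array([595.,  -3., 279.])]
top green_flag_mark [array([ 625., -212.,  286.])]
```

View pics/a4.png

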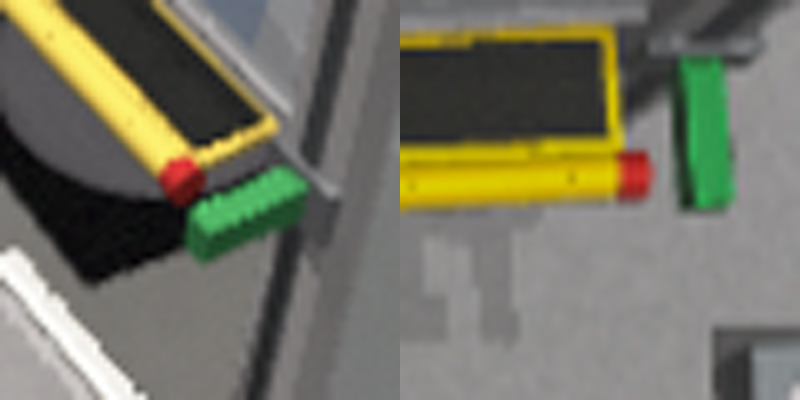

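Run:
```python
from h import *
from scipy.optimize import minimize
s,t=cam("scene"),cam("top")
W={}
for im,(x0,y0,x1,y1) in((s,(318,212,365,250)),(t,(362,148,385,185))):
    f=im["frame"][y0:y1,x0:x1].astype(float);g=np.clip((f[...,1]-np.maximum(f[...,2],f[...,0])-5)/15,0,1);W[id(im)]=(x0,y0,g);print(g.sum())
def cost(c):
    e=0
    for im in(s,t):
        x0,y0,g=W[id(im)];P=[np.array(c)+Z(.06).apply((np.array(k)*2-1)*np.array([26,7,10])) for k in np.ndindex(2,2,2)]
        h=cv2.convexHull(np.array([proj(im,p) for p in P],np.float32))[:,0]
        m=np.zeros((g.shape[0]*8,g.shape[1]*8),np.uint8);cv2.fillConvexPoly(m,np.round((h-[x0-.5,y0-.5])*8).astype(int),255)
        e+=np.abs(cv2.resize(m,g.shape[::-1],interpolation=cv2.INTER_AREA)/255.-g).sum()
    return e
b=minimize(cost,[618,-217,277],method="Nelder-Mead",options=dict(initial_simplex=[[618,-217,277],[624,-217,277],[618,-213,277],[618,-217,283]]));print(b.x,b.fun)
for z in(267,271,274,277,280,283,287):print(z,minimize(lambda c:cost([c[0],c[1],z]),b.x[:2],method="Nelder-Mead").fun)
print(r.state()["t"])
```

```text
170.66666666666669
130.46666666666664
[ 620.53674939 -216.89844409  272.29121191] 33.549019607843135
267 79.8156862745098
271 38.61176470588235
274 39.08627450980392
277 66.05882352941175
280 102.66666666666666
283 139.96470588235294
287 188.23529411764707
10.2833
```

The two flag fits give 272 and 277, and the cap is at 276.6, so the lip is inside the flag's height. Now I'll lower off the lip, back out and plan the press.

Request:
{"api": "arm_command", "payload": {"motion": [[[0, 0, 0], [-0.5, 0, 0], 1], [[0, 0, 0], [-1.2, 0, 0], 1], [[0, 0, 0], [-2, 0, 0], 1], [[0, 0, 0], [-2.5, 0, 0], 1], [[0, 0, 0], [-2.5, 0, 0], 1], [[0, 0, 0], [-2.5, 0, -2], 1], [[0, 0, 0], [-2.5, 0, -4], 1], [[0, 0, 0], [-2.5, 0, -6], 1], [[0, 0, 0], [-2.5, 0, -8], 1], [[0, 0, 0], [-2.5, 0, -9], 1], [[0, 0, 0], [-2.5, 0, -9], 1]]}}

```text
t: 11.2
tool_pos: [460.6, -15.8, 230.3]
tool_rot: [-2.189, -0.078, -2.193]
wrist_force: [0.4, 0.1, -1.1]
width: 0.1
finger_force: 0.0
```

Run:
```python
from h import *
s,t,o=caps();R_=max(o[1]);print([tri(s,b,t,R_) for b in o[0]])
st=r.state();q0=st["q"];print(st["tool_pos"],q0.round(2))
P=np.array([483,305.5,170])
best=[]
for yaw in np.arange(-3.1,3.1,.3):
    Rt=Z(yaw)*R.from_euler('x',np.pi)
    for s_ in([.3,.5,1.9,0,.7,0],[.3,.5,1.9,0,.7,-1.5],[.3,.5,1.9,0,.7,1.5]):
        q,e=ik(P,Rt,s_)
        if e<1e-3: best.append((abs(q[5]-q0[5]),q,yaw))
best.sort(key=lambda b:b[0]);q1=best[0][1];print(q1.round(2),best[0][2]);np.save("q1.npy",q1)
for a in np.linspace(0,1,9):
    q=q0+(q1-q0)*a;B,Rr=basis(q);p=B@X;print(q.round(2),p.round(),(p+73*Rr.as_matrix()[:,2]).round(),*elbow(q))
```

```text
[(array([ 604.9, -193.6,  276.6]), 0.6)]
[460.19366986 -14.57672367 228.94644723] [-0.68 -0.18  2.7   2.29  1.12 -1.12]
[ 0.35  0.29  1.72  0.    1.13 -0.98] 2.8999999999999964
[-0.68 -0.18  2.7   2.29  1.12 -1.12] [460. -15. 229.] [533. -10. 229.] [ 21. 137. 677.] [228. -30. 229.]
[-0.55 -0.12  2.57  2.    1.12 -1.1 ] [485.  67. 229.] [551.  96. 222.] [ 22. 127. 681.] [273. -27. 250.]
[-0.42 -0.07  2.45  1.72  1.12 -1.08] [487. 141. 219.] [539. 189. 203.] [ 26. 120. 683.] [318. -12. 272.]
[-0.29 -0.01  2.33  1.43  1.13 -1.06] [474. 200. 203.] [508. 257. 175.] [ 32. 115. 684.] [363.  16. 293.]
[-0.16  0.05  2.21  1.14  1.13 -1.05] [456. 240. 184.] [473. 298. 143.] [ 40. 115. 683.] [404.  55. 315.]
[-0.03  0.11  2.09  0.86  1.13 -1.03] [444. 264. 167.] [446. 314. 114.] [ 47. 118. 681.] [438. 105. 337.]
[ 0.09  0.17  1.97  0.57  1.13 -1.01] [443. 277. 156.] [436. 312.  93.] [ 54. 126. 678.] [464. 164. 359.]
[ 0.22  0.23  1.85  0.29  1.13 -0.99] [457. 288. 156.] [449. 305.  86.] [ 59. 136. 673.] [480. 232. 381.]
[ 0.35  0.29  1.72  0.    1.13 -0.98] [483. 306. 170.] [483. 306.  97.] [ 62. 151. 668.] [483. 305. 403.]
```

The lip is holding at 276.6. Next I'll generate waypoint rows along this joint path, ending above the button.

Run:
```python
from h import *
q0=r.state()["q"];q1,e=ik(np.array([483,305.5,200]),basis(np.load("q1.npy"))[1],np.load("q1.npy"));print(e,q1.round(2))
prev=None
for a in np.linspace(0,1,19)[1:]:
    B,Rr=basis(q0+(q1-q0)*a);p=B@X-[15*np.sin(np.pi*a)*(a<.5) if a<.5 else 15*np.sin(np.pi*a),0,0];v,d=row(p,Rr)
    print([np.round(v,2).tolist(),np.round(d,1).tolist(),1], round(np.degrees((prev.inv()*Rr).magnitude()),1) if prev else'');prev=Rr
```

```text
7.559539534745441e-14 [ 0.35  0.25  1.71 -0.    1.19 -0.98]
[[0.16, -0.02, -0.07], [0.3, -3.6, 1.4], 1] 
[[0.32, -0.05, -0.14], [0.4, -7.1, 2.4], 1] 10.1
[[0.47, -0.07, -0.22], [0.4, -10.6, 2.8], 1] 10.0
[[0.63, -0.09, -0.3], [0.1, -13.9, 2.8], 1] 10.0
[[0.77, -0.11, -0.39], [-0.3, -17.0, 2.6], 1] 9.9
[[0.92, -0.13, -0.48], [-0.9, -19.7, 2.1], 1] 9.8
[[1.06, -0.15, -0.58], [-1.5, -22.1, 1.4], 1] 9.8
[[1.19, -0.17, -0.68], [-2.2, -24.1, 0.7], 1] 9.7
[[1.32, -0.19, -0.78], [-2.9, -25.8, 0.0], 1] 9.6
[[1.44, -0.2, -0.9], [-3.6, -27.0, -0.6], 1] 9.5
[[1.56, -0.22, -1.02], [-4.2, -28.0, -0.9], 1] 9.5
[[1.66, -0.24, -1.14], [-4.7, -28.8, -1.1], 1] 9.4
[[1.76, -0.25, -1.28], [-5.0, -29.3, -0.9], 1] 9.3
[[1.85, -0.27, -1.42], [-5.1, -29.7, -0.4], 1] 9.2
[[1.92, -0.28, -1.56], [-5.0, -30.1, 0.4], 1] 9.2
[[1.98, -0.29, -1.72], [-4.5, -30.5, 1.5], 1] 9.1
[[2.03, -0.3, -1.88], [-3.8, -31.0, 2.8], 1] 9.0
[[2.05, -0.32, -2.06], [-2.8, -31.8, 4.4], 1] 8.9
```

Request:
{"api": "arm_command", "payload": {"motion": [[[0.08, -0.01, -0.03], [0.1, -1.8, 0.7], 1], [[0.16, -0.02, -0.07], [0.3, -3.6, 1.4], 1], [[0.24, -0.04, -0.1], [0.3, -5.3, 1.9], 1], [[0.32, -0.05, -0.14], [0.4, -7.1, 2.4], 1], [[0.4, -0.06, -0.18], [0.4, -8.8, 2.6], 1], [[0.47, -0.07, -0.22], [0.4, -10.6, 2.8], 1], [[0.55, -0.08, -0.26], [0.2, -12.2, 2.8], 1], [[0.63, -0.09, -0.3], [0.1, -13.9, 2.8], 1], [[0.7, -0.1, -0.34], [-0.1, -15.5, 2.7], 1], [[0.77, -0.11, -0.39], [-0.3, -17, 2.6], 1], [[0.85, -0.12, -0.43], [-0.6, -18.3, 2.4], 1], [[0.92, -0.13, -0.48], [-0.9, -19.7, 2.1], 1], [[0.99, -0.14, -0.53], [-1.2, -20.9, 1.8], 1], [[1.06, -0.15, -0.58], [-1.5, -22.1, 1.4], 1], [[1.12, -0.16, -0.63], [-1.8, -23.1, 1], 1], [[1.19, -0.17, -0.68], [-2.2, -24.1, 0.7], 1], [[1.25, -0.18, -0.73], [-2.5, -25, 0.3], 1], [[1.32, -0.19, -0.78], [-2.9, -25.8, 0], 1], [[1.32, -0.19, -0.78], [-2.9, -25.8, 0], 1]]}}

```text
t: 12.88
tool_pos: [442.5, 244.3, 198.9]
tool_rot: [-1.529, -1.947, -1.23]
wrist_force: [0.4, 0.7, -0.1]
width: 0.4
finger_force: 0.0
```

Run:
```python
from h import *
q0=r.state()["q"];q1,e=ik(np.array([483,305.5,200]),basis(np.load("q1.npy"))[1],np.load("q1.npy"));print(r.state()["tool_pos"],q0.round(2),r.state()["wrist_force"])
for a in np.linspace(0,1,15)[1:]:
    B,Rr=basis(q0+(q1-q0)*a);v,d=row(B@X,Rr)
    print([np.round(v,3).tolist(),np.round(d,2).tolist(),1])
```

```text
[442.51423671 244.27150661 198.86752335] [-0.17 -0.    2.24  1.14  1.16 -1.04] [ 0.44077935  0.72822234 -0.13796282]
[[0.081, -0.025, -0.065], [0.26, -0.46, 0.77], 1]
[[0.16, -0.052, -0.131], [0.44, -0.86, 1.45], 1]
[[0.237, -0.081, -0.199], [0.56, -1.17, 2.04], 1]
[[0.311, -0.112, -0.267], [0.62, -1.39, 2.55], 1]
[[0.383, -0.144, -0.336], [0.65, -1.49, 2.99], 1]
[[0.453, -0.178, -0.407], [0.65, -1.46, 3.37], 1]
[[0.519, -0.214, -0.478], [0.66, -1.29, 3.71], 1]
[[0.583, -0.252, -0.55], [0.68, -0.97, 4.01], 1]
[[0.644, -0.292, -0.623], [0.73, -0.51, 4.29], 1]
[[0.702, -0.334, -0.696], [0.85, 0.1, 4.57], 1]
[[0.756, -0.378, -0.77], [1.05, 0.86, 4.84], 1]
[[0.807, -0.423, -0.845], [1.34, 1.76, 5.13], 1]
[[0.854, -0.471, -0.92], [1.75, 2.78, 5.43], 1]
[[0.898, -0.522, -0.995], [2.31, 3.92, 5.76], 1]
```

Request:
{"api": "arm_command", "payload": {"motion": [[[0.08, -0.03, -0.07], [0.3, -0.5, 0.8], 1], [[0.16, -0.05, -0.13], [0.4, -0.9, 1.5], 1], [[0.24, -0.08, -0.2], [0.6, -1.2, 2], 1], [[0.31, -0.11, -0.27], [0.6, -1.4, 2.6], 1], [[0.38, -0.14, -0.34], [0.7, -1.5, 3], 1], [[0.45, -0.18, -0.41], [0.7, -1.5, 3.4], 1], [[0.52, -0.21, -0.48], [0.7, -1.3, 3.7], 1], [[0.58, -0.25, -0.55], [0.7, -1, 4], 1], [[0.64, -0.29, -0.62], [0.7, -0.5, 4.3], 1], [[0.7, -0.33, -0.7], [0.9, 0.1, 4.6], 1], [[0.76, -0.38, -0.77], [1.1, 0.9, 4.8], 1], [[0.81, -0.42, -0.85], [1.3, 1.8, 5.1], 1], [[0.85, -0.47, -0.92], [1.8, 2.8, 5.4], 1], [[0.9, -0.52, -1.0], [2.3, 3.9, 5.8], 1], [[0.898, -0.522, -0.995], [2.31, 3.92, 5.76], 1], [[0.898, -0.522, -0.995], [2.31, 3.92, 5.76], 1], [[0.898, -0.522, -0.995], [2.31, 3.92, 5.76], 1]]}}

```text
t: 14.3
tool_pos: [482.7, 303.2, 199.3]
tool_rot: [-0.39, -3.115, -0.002]
wrist_force: [0.5, 0.2, 0.7]
width: -0.0
finger_force: 0.0
```

Run:
```python
from h import *
s,t=cam("scene"),cam("top");st=r.state();M=R.from_rotvec(st["tool_rot"]).as_matrix();print(st["tool_pos"],M.round(3).tolist(),st["q"].round(2))
tip=st["tool_pos"]+73*M[:,2];print("tip",tip,proj(s,tip)) 
d=ray(t,186.5,220);print("btn",t["eye"]+d*(57-t["eye"][2])/d[2])
print([world(s,d["xyz"]).round() for d in r.search_frame("fan_start_top","scene")],[world(t,d["xyz"]).round() for d in r.search_frame("fan_start","top")])
a=cv2.resize(s["frame"][120:240,160:300],(560,480),interpolation=cv2.INTER_CUBIC);cv2.imwrite("pics/a5.png",a)
print(row([483,305.5,140],R.from_rotvec(st["tool_rot"])))
```

```text
[483.09659872 302.69661266 199.57176753] [[-0.969, 0.247, -0.001], [0.247, 0.969, 0.001], [0.002, 0.001, -1.0]] [ 0.35  0.25  1.71  0.    1.19 -0.97]
tip [482.98822791 302.78091018 126.57189664] [217.86154577 173.17256466]
btn [482.43148887 304.87220589  57.        ]
[array([480., 297.,  57.]), array([ 334., -289.,    2.])] []
([0.0, 0.001, 0.0], [0.11, 0.25, 6.01])
```

View pics/a5.png

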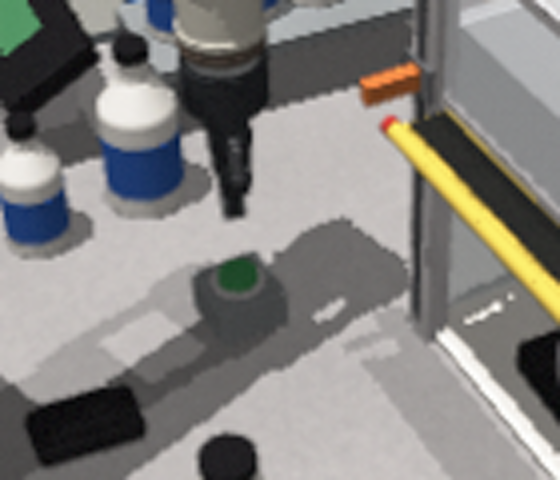

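The picture shows the fingertips (234,214) straight above the green button (238,272). Pressing.

Request:
{"api": "arm_command", "payload": {"motion": [[[0, 0, 0], [0.1, 0.1, 2], 1], [[0, 0, 0], [0.1, 0.1, 4], 1], [[0, 0, 0], [0.1, 0.1, 5.5], 1], [[0, 0, 0], [0.1, 0.1, 6.5], 1], [[0, 0, 0], [0.1, 0.1, 6.8], 1], [[0, 0, 0], [0.1, 0.1, 7.1], 1], [[0, 0, 0], [0.1, 0.1, 7.3], 1], [[0, 0, 0], [0.1, 0.1, 7.4], 1], [[0, 0, 0], [0.1, 0.1, 7.4], 1], [[0, 0, 0], [0.1, 0.1, 7.4], 1]]}}

```text
t: 15.33
tool_pos: [483.7, 304.9, 127.6]
tool_rot: [0.387, 3.115, 0.002]
wrist_force: [-0.7, -0.5, 1.9]
width: -0.1
finger_force: 1.2
```

Request:
{"api": "arm_command", "payload": {"motion": [[[0, 0, 0], [0, 0, 0.1], 1], [[0, 0, 0], [0, 0, 0.2], 1], [[0, 0, 0], [0, 0, 0.3], 1], [[0, 0, 0], [0, 0, 0.4], 1], [[0, 0, 0], [0, 0, 0.4], 1], [[0, 0, 0], [0, 0, 0.4], 1]]}}

```text
t: 15.83
tool_pos: [483.8, 305.0, 123.6]
tool_rot: [0.387, 3.115, 0.002]
wrist_force: [-1.3, -0.6, 7.5]
width: -0.4
finger_force: 3.7
```

Request:
{"api": "arm_command", "payload": {"motion": [[[0, 0, 0], [0, 0, 0.05], 1], [[0, 0, 0], [0, 0, 0.1], 1], [[0, 0, 0], [0, 0, 0.1], 1], [[0, 0, 0], [0, 0, 0.1], 1]]}}

```text
t: 16.17
tool_pos: [483.9, 305.0, 123.5]
tool_rot: [0.387, 3.115, 0.001]
wrist_force: [-4.4, -2.8, 13.5]
width: -0.4
finger_force: 6.8
```

The position stopped changing while the force rose to 13.5 N, so the button is fully down. Releasing.

Request:
{"api": "arm_command", "payload": {"motion": [[[0, 0, 0], [0, 0, -0.5], 1], [[0, 0, 0], [0, 0, -1.5], 1], [[0, 0, 0], [0, 0, -3.5], 1], [[0, 0, 0], [0, 0, -6], 1], [[0, 0, 0], [0, 0, -9], 1], [[0, 0, 0], [0, 0, -10], 1], [[0, 0, 0], [0, 0, -10], 1], [[0, 0, 0], [0, 0, -10], 1]]}}

```text
t: 16.83
tool_pos: [482.9, 304.8, 221.3]
tool_rot: [0.387, 3.116, 0.001]
wrist_force: [-0.2, 0.4, -0.4]
width: -0.1
finger_force: 0.0
```

Run:
```python
from h import *
s,t,o=caps();R_=max(o[1]);print([tri(s,b,t,R_) for b in o[0]],r.state()["wrist_force"],r.state()["tool_pos"])
for k,p in(("tin",(327,252)),):pass
print([(n,b[0]) for n,im in(("s",s),("t",t)) for b in blobs(im,(50,120,60),(75,255,255))])
a=cv2.resize(s["frame"],(400,300));b=cv2.resize(t["frame"],(400,300));cv2.imwrite("pics/a6.png",np.hstack([a,b]))
```

```text
[(array([ 604.9, -193.5,  276.9]), 0.6)] [ 0.05611247  0.82218623 -0.44459466] [481.98406589 304.36934079 219.46144147]
[('s', [219.0, 188.2]), ('s', [336.1, 231.3]), ('t', [372.8, 165.8]), ('t', [43.6, 249.0])]
```

View pics/a6.png

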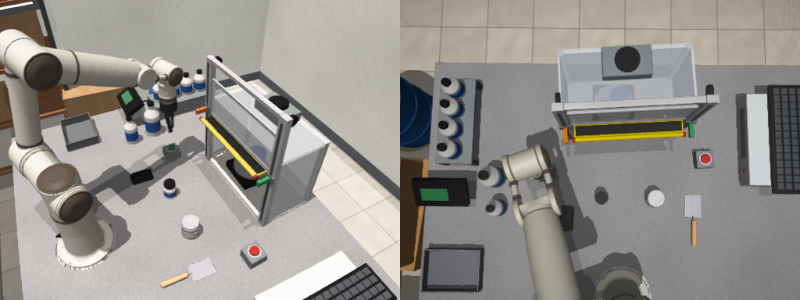

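The picture shows the window up with the lip beside the green flag, the button back up at (219,188), and everything else where it was. Handing in.

```bash
python3 -c "
from station import r
print(r.hand_in())"
```

```text
the job is handed in; nothing more can be done
None
```

The job is handed in but came back with no verdict: I pushed the window up from beneath, leaving the lip at about 277 mm, within the green flag's height (flag middle measured at 272–277 mm), then pressed the green button to its stop and let go, with nothing else moved in the final pictures.

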